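# Load the copper electrode plate into the cell's guides

## Robot

A 6-joint arm with a two-finger parallel gripper is mounted at the origin on a cart in front of the work surface, level with it; the furniture and walls round the work are solid. World frame = base frame: x ahead of the robot, y to its left, z up, the work surface at z = 0. Lengths are in m, angles in degrees, forces in N, time in s.
With the tool pointing down it reaches from about 0.375 to 0.75 m from the base axis. Payload 9 kg.
Tool frame: the origin (TCP) lies midway between the tips of the shut fingers; the grasp point (between the pads) lies 19 mm behind it (robot.hold_point_z is the distance from the TCP to the grasp point, in m); z points along the fingers, y is the line along which they close (so a half turn about z gives the same grasp; the last joint's range is limited). The gripper opens to 85 mm and grips with 20 to 120 N. Pads are 22 mm wide; open, the fingers measure 114 mm over their backs; the gripper's body (76 mm by 85 mm) begins 54 mm behind the grasp point. The pads swing forward as they close: fully open they stand 13 mm farther back than shut.
Start: joints at [-79.223, 5.964, 5.575, 89.605, 0, 77.527], TCP at [0.237, -0.551, 0.231] pointing down, gripper open.
Joint ranges: [-171.21, 171.21], [-48.23, 106.86], [-62.78, 66.21], [-105.2, 120.99], [-86.42, 89.51], [-180, 180]. Speed limits (degrees/s): [127.2, 127.2, 147.25, 180, 180, 180].

## Interface

Orientations are given as [roll, pitch, yaw] about the fixed x, y, z axes, in that order (R = Rz(yaw) Ry(pitch) Rx(roll)).
In Python, from plant import robot, fingers, grab_frame, get_calibration, cut_out, mark_of gives the robot as it stands. Calls block until the motion is done:
- robot.move_pose(position, orientation): joint-space move of the TCP to a pose.
- robot.line_to(position, vel=0.15, rotation=None, guard=None): straight line of the TCP; rotation=None keeps the orientation; vel is the mean speed in m/s. With guard (N) it stops when the force on the tool has changed by that much, and returns True; else False.
- robot.goto_joints(angles): joint-space move.
- fingers.set_gripper(opening): finger opening in m; the grip force is fixed at half the most; returns when the fingers have stopped.
- robot.pause(seconds).
- robot.ik(position, orientation): joint angles nearest the present ones, or None.
- grab_frame(name): name is "side" or "top"; returns the picture (480x640x3 uint8, blue, green, red); there is no depth.
- get_calibration(name): a dict with "vertical_fov" (degrees; the focal length in pixels is half the picture's height over the tangent of half this angle, whatever the lens; pixels are square), "cx", "cy" (the principal point, pixels), "k1" (the pictures are not rectified: a ray, as slopes to the right and down, at radius r is drawn at 1 + k1 r^2 times it, then the intrinsics apply), "rvec" (rotation vector, rad) and "tvec" (3), from world to camera coordinates, as OpenCV has them. Camera axes: x right, y down, z forward; pixel columns grow to the right and rows downward; lengths in m; the calibration is good to about 2 mm. A picture is of the moment at which its call begins. get_calibration takes no time and is no camera call.
A pose or a line that the arm cannot do raises robot.IKError and nothing moves.
- robot.job_done(): hands the job in; it is judged then, once.
Trained networks look in the newest picture that a camera, given by its name, has taken for a name from the list of things; names that differ only in an ending like _2 or _b are one class to them, and where a whole thing is asked for, a point or a joint stands for the part that bears it (a point fixed in the world has none). Each returns a list of dicts, best first, with "confidence" (0 to 1); they miss things now and then, are a little off and sometimes report something else, mostly with a low value. They report only what shows in the picture. A call takes as long as a camera call.
- cut_out(camera, target): "pixels" (480x640 bool, what is visible of it) and "uv" ([column, row] in pixels, amid what is visible of it).
- mark_of(camera, target): "uv" ([column, row] in pixels: a listed point, or the origin of a listed thing).
Readings, each from a call of its own:
- robot.get_time(): time.
- robot.get_q(): joint angles.
- robot.get_qvel(): joint speeds.
- robot.get_joint_torque(): joint torques, N m.
- robot.get_tool_pos(): TCP position.
- robot.get_tcp_rot(): TCP orientation.
- robot.get_ft_force(): force on the tool from outside, world axes, zero at the start.
- robot.get_torque(): the same for the moment, N m.
- robot.get_gripper_width(): finger opening in m.
- robot.get_gripper_force(): force on a finger pad.
Only numpy, scipy, OpenCV 4.12 (cv2) and the standard library are available. Lean on these libraries where they do the work, as an engineer would, in place of code of your own. Each camera call takes 0.05 s, during which the arm holds its last target. There are 200 camera calls.

## Task

Pull the copper electrode plate by its end straight out of its channel in the rack, stand it in the groove of the parking stand and let go, then take it again by its red lug and slide it edgewise down the blue guides of the slim cell until it stands on the cell floor, and let go. Keep the plate upright all the time, and leave the steel plate, the flask and the petri dish where they are.

Things in the scene. Friction and masses are not known exactly. Their poses are not given: they have to be found in the camera images.
- copper_plate: Rigid upright plate, 110 mm long (x), 8 mm thick (y), 60 mm high (z), about 0.09 kg: copper sheet in a flush white frame, ends and faces alike. Origin: centre of the underside, z up. Red lug on the middle of its top edge. At the start in one of the two rack channels, its -x end sticking 35 to 43 mm out of the mouth; only that end can be gripped there, across the 8 mm from above.
- steel_plate: Rigid upright plate, 110 mm long (x), 8 mm thick (y), 60 mm high (z), about 0.09 kg: dark grey steel sheet in a flush white frame, ends and faces alike. Origin: centre of the underside, z up. Red lug on the middle of its top edge. It stands in the other rack channel and stays there.
- copper_lug (a point): Centre of the copper plate's red lug, 73 mm above the plate's underside. The lug is 36 mm long (x), 12 mm thick (y) and 26 mm high (60 to 86 mm above the underside). Under the rack's roof at the start. Axes as the plate's.
- plate_rack: Fixed rack on grey legs, blue channel walls, aluminium roof; 80 mm deep (x), 125 wide (y), 185 high. Origin: centre of its foot on the worktop. Two level channels along x at y = +45 and -45 mm, open only at the front (x = -40 mm; plates come out along -x). A plate's rear end is clear when its origin is at x < -95 mm. Which plate is in which channel varies.
- rack_mouth (a point): Middle of the rack's front, at the height of the channel floors, 90 mm above the worktop; axes as the rack's. The channels are 11 mm wide up to 60 mm above this height and wider round the lug; the roof's underside is 90 mm above it, 4 mm over the lug's top.
- parking_stand: Fixed parking stand: black foot 100 x 52 mm, aluminium block, and on top two yellow jaws 90 mm long with a straight groove between them along x, open at both ends. Origin: centre of its foot on the worktop.
- stand_floor (a point): Centre of the floor of the stand's groove, 50 mm above the worktop; x along the groove, z up. The groove is 11 mm wide and 22 mm deep, with flared lips above that end about 31 mm above this floor. A plate standing in it overhangs about 10 mm at each end.
- cell: Fixed slim open cell, white walls, grey foot 136 x 52 mm, brass terminal at each end, 70 mm high. Origin: centre of its foot; x is its length. Chamber 116 mm (x) by 34 mm (y): fingers do not fit in beside a plate. At each end a pair of blue vertical guides, 12 mm long (x), with an 11 mm slot between them on the centre line, 50 mm tall, flared at the top.
- cell_floor (a point): Centre of the floor of the cell's chamber, 10 mm above the worktop; x along the cell, z up. The guides' flared lips end about 60 mm above it. A seated plate stands on this floor with both ends in the guide slots, its top edge level with the rim and only the lug above.
- flask: Bystander: loose glass conical flask with a red stopper, 62 mm wide, 117 mm high; origin at the centre of its underside.
- petri_dish: Bystander: loose glass petri dish, 66 mm wide, 32 mm high; origin at the centre of its underside.

How it is judged (in metres and radians):
On the way, in this order (a step that is already met when the one before it is completed fails the run):
1. the copper plate is drawn out of its channel, clear of the rack's mouth, still upright (x of copper_plate in the frame of plate_rack below -0.096 m and angle between copper_plate's own z axis and vertical below 0.15 rad), for 0.1 s.
2. the copper plate stands upright in the groove of the parking stand, at its floor (5 mm) and within 30 mm of its middle, released and at rest (x of copper_plate in the frame of stand_floor between -0.03 and 0.03 m and y of copper_plate in the frame of stand_floor between -0.005 and 0.005 m and z of copper_plate in the frame of stand_floor between -0.005 and 0.005 m and angle between copper_plate's own z axis and vertical below 0.12 rad and linear speed of copper_plate below 0.02 m/s and contact force between the fingers and copper_plate below 0.2 N), for 0.2 s.
3. the copper plate is lifted out of the parking stand (z of copper_plate in the frame of stand_floor above 0.035 m), for 0.1 s.
At the end, for the whole second after the job is handed in: The copper plate stands in the cell's guides on the cell floor (4 mm), centred within 6 mm along and 4 mm across, in line with the cell (0.06 rad) and upright (0.06 rad), released and at rest (x of copper_plate in the frame of cell_floor between -0.006 and 0.006 m and y of copper_plate in the frame of cell_floor between -0.004 and 0.004 m and z of copper_plate in the frame of cell_floor between -0.004 and 0.004 m and angle between the x axis of copper_plate and the x axis of cell_floor, either way round below 0.06 rad and angle between copper_plate's own z axis and vertical below 0.06 rad and linear speed of copper_plate below 0.02 m/s and contact force between the fingers and copper_plate below 0.2 N); the robot touches nothing.
It fails at once if the copper plate is tilted by more than 0.35 rad (angle between copper_plate's own z axis and vertical above 0.35 rad).
It fails at once if the steel plate is moved by more than 25 mm (distance of steel_plate from where it was at the start of the episode above 0.025 m).
It fails at once if the flask or the petri dish is moved by more than 30 mm (distance of any of flask, petri_dish from where it was at the start of the episode above 0.03 m).
It also fails if it takes over 58 s, if anything falls off the work surface, if the arm or the gripper's body presses on something with over 40 N, if the wrist force passes 120 N, or if a joint passes its speed limit or range.

## Working session

There is one attempt and no reset: what is moved stays moved. The work goes in short steps, each a Python script; the robot and the scene stay as the last script left them, time stands still between calls to the robot, and variables do not carry over. Pictures are saved under pics/ and viewed, at most 11 in all, crops included, and the job is handed in when it is done.

```bash
mkdir -p pics; ls; cat > h.py <<'E'
import numpy as np, cv2
from plant import robot, fingers, grab_frame, get_calibration, cut_out, mark_of
def cal(n):
    c=get_calibration(n); f=240/np.tan(np.radians(c["vertical_fov"])/2)
    R=cv2.Rodrigues(np.array(c["rvec"],float))[0]; t=np.array(c["tvec"],float).ravel()
    return c,f,R,t
def ray(n,uv):
    c,f,R,t=cal(n); d=(np.array(uv,float)-[c["cx"],c["cy"]])/f
    s=d.copy()
    for _ in range(30): s=d/(1+c["k1"]*(s@s))
    v=R.T@np.array([s[0],s[1],1]); return -R.T@t, v/np.linalg.norm(v)
def proj(n,P):
    c,f,R,t=cal(n); p=R@np.array(P,float)+t; s=p[:2]/p[2]
    return s*(1+c["k1"]*(s@s))*f+[c["cx"],c["cy"]]
def onz(n,uv,z):
    o,v=ray(n,uv); return o+v*(z-o[2])/v[2]
def tri(a,ua,b,ub):
    o1,v1=ray(a,ua);o2,v2=ray(b,ub)
    s=np.linalg.lstsq(np.c_[v1,-v2],o2-o1,rcond=None)[0]
    p,q=o1+s[0]*v1,o2+s[1]*v2; return (p+q)/2,np.linalg.norm(p-q)
E
python3 - <<'E'
from h import *
np.set_printoptions(precision=4,suppress=True)
for n in("side","top"):
    cv2.imwrite(f"pics/{n}0.png",grab_frame(n)); print(n,get_calibration(n), ray(n,(320,240)))
m={}
for t in ["copper_plate","steel_plate","copper_lug","plate_rack","rack_mouth","parking_stand","stand_floor","cell","cell_floor","flask","petri_dish"]:
    for n in("side","top"):
        r=mark_of(n,t); m[n]=r
        print(t,n,[(np.round(x["uv"],1).tolist(),round(x["confidence"],2)) for x in r[:3]])
    if m["side"] and m["top"]: print("   tri",*tri("side",m["side"][0]["uv"],"top",m["top"][0]["uv"]))
print(robot.get_time())
E
```

```text
pics
plant.py
side {'vertical_fov': 49.15726685444248, 'cx': 312.5146661998658, 'cy': 237.14278239916663, 'k1': -0.050588366404802035, 'rvec': array([ 0.3698, -2.4601,  1.6035]), 'tvec': array([0.4711, 0.2269, 0.6258])} (array([0.2952, 0.6003, 0.4664]), array([ 0.2704, -0.8727, -0.4065]))
top {'vertical_fov': 43.73792120360857, 'cx': 323.54929978424184, 'cy': 225.66646733980707, 'k1': -0.16766143590775762, 'rvec': array([ 2.1597, -2.1583,  0.1377]), 'tvec': array([-0.2062,  0.552 ,  1.1027])} (array([ 0.4115, -0.202 ,  1.1632]), array([ 0.0998,  0.0025, -0.995 ]))
copper_plate side [([328.1, 205.4], 0.85)]
copper_plate top [([413.6, 208.8], 0.52)]
   tri [ 0.5764 -0.3689  0.0947] 0.0015901739594919996
steel_plate side [([373.1, 205.3], 0.91)]
steel_plate top [([430.6, 257.3], 0.63)]
   tri [ 0.4886 -0.3986  0.0929] 0.0022614643763231475
copper_lug side [([326.3, 174.8], 0.79)]
copper_lug top [([420.1, 201.8], 0.45)]
   tri [ 0.5794 -0.3701  0.159 ] 0.003130663485496035
plate_rack side [([348.5, 240.8], 0.56)]
plate_rack top [([425.0, 233.3], 0.71)]
   tri [ 0.5416 -0.4048  0.0042] 0.
[... 248 characters left out ...]
91.8], 0.9)]
stand_floor top [([246.6, 174.5], 0.86)]
   tri [ 0.6476 -0.0596  0.0504] 0.0010909108233537297
cell side [([300.4, 319.2], 0.65)]
cell top [([262.9, 238.0], 0.56), ([296.1, 281.1], 0.26), ([427.7, 234.1], 0.25)]
   tri [ 0.537  -0.0859  0.0016] 0.010761591067534448
cell_floor side [([328.4, 206.0], 0.73), ([301.2, 317.7], 0.7)]
cell_floor top [([262.2, 234.2], 0.62)]
   tri [ 0.5096 -0.1073  0.1945] 0.01736285740590671
flask side [([276.7, 279.0], 0.97)]
flask top [([323.8, 187.9], 0.87)]
   tri [ 0.6314 -0.2065  0.0002] 0.000538648903289812
petri_dish side [([368.2, 306.9], 0.64)]
petri_dish top [([297.1, 279.0], 0.94)]
   tri [ 0.4486 -0.1553  0.0004] 0.006897138824532497
1.2
```

View pics/top0.png

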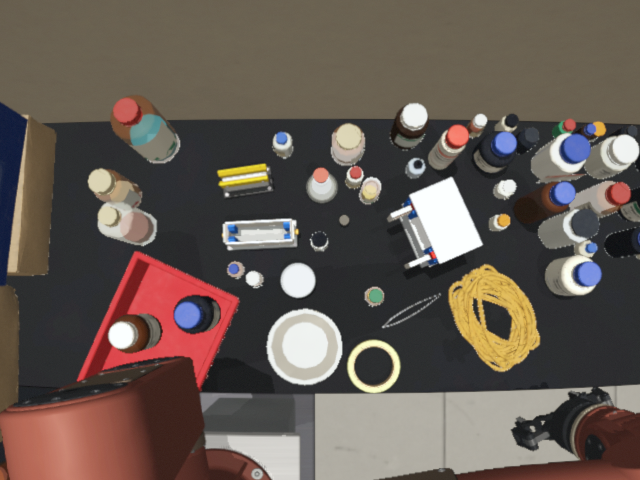

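View pics/side0.png

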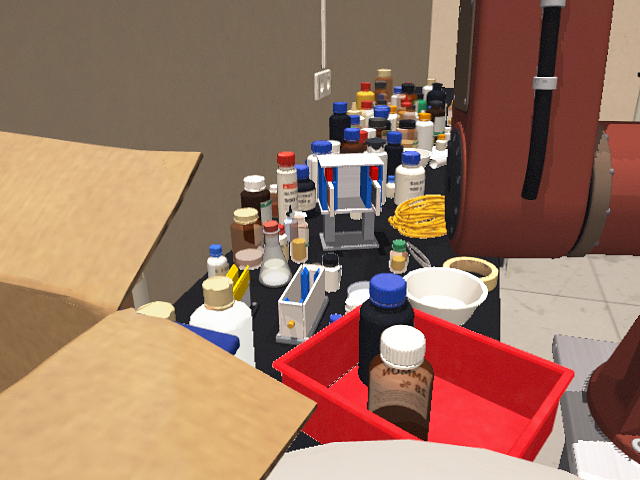

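Top view: the rack is at about (440,225) with its mouth facing left (+y) and two plate ends at (400,213) and (418,262). The parking stand is at (246,178) and the cell at (260,233). The flask is at (322,185) and the dish at (298,280). The side view shows the same, with the stand half hidden behind a bottle. I'll zoom in to check which plate is copper and to measure the edges.

```bash
python3 - <<'E'
import cv2,numpy as np
t=cv2.imread("pics/top0.png");s=cv2.imread("pics/side0.png")
a=cv2.resize(t[170:280,375:490],(460,440),interpolation=2)
b=cv2.resize(s[145:255,305:395],(340,415),interpolation=2); b=cv2.copyMakeBorder(b,0,25,0,0,0)
cv2.imwrite("pics/c1.png",np.hstack([a,b]))
a=cv2.resize(t[155:255,210:350],None,fx=5.6,fy=5.6,interpolation=2)
cv2.imwrite("pics/c2.png",a)
E
```

```text
(no output)
```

View pics/c1.png

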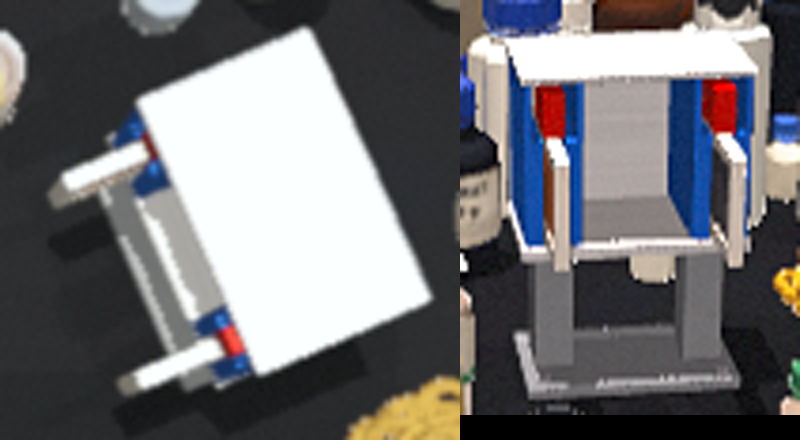

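View pics/c2.png

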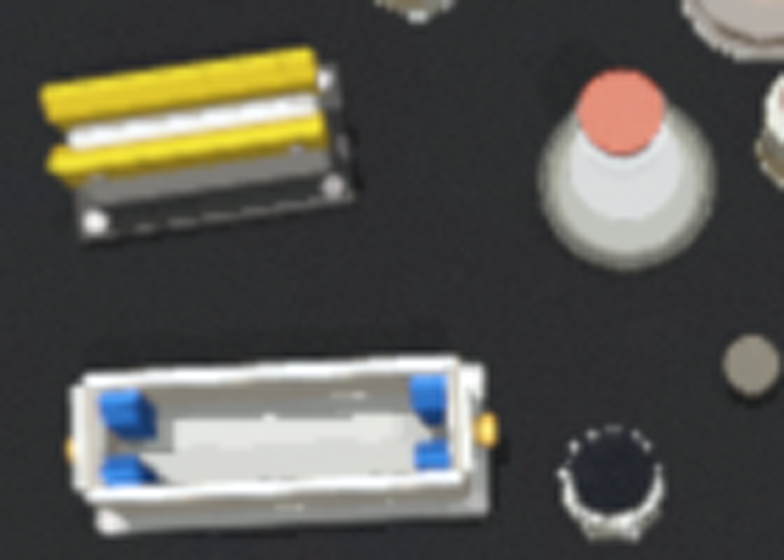

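Copper (brown face) is the plate in the far channel: side crop left, top image end at about (391,218). Next I'll fit the poses from edges and colour regions on known planes, and check them by projecting into both views.

```bash
python3 - <<'E'
from h import *
np.set_printoptions(precision=4,suppress=True)
t=cv2.imread("pics/top0.png").astype(int)
def region(mask,z,name):
    n,l,st,_=cv2.connectedComponentsWithStats(mask.astype(np.uint8)); k=1+np.argmax(st[1:,4])
    v,u=np.nonzero(l==k)
    P=np.array([onz("top",(a,b),z)[:2] for a,b in zip(u,v)])
    c,s,a=cv2.minAreaRect((P*1000).astype(np.float32)); d=P-P.mean(0); w,V=np.linalg.eigh(d.T@d)
    print(name,len(u),"rect",np.array(c)/1000,np.array(s),round(a,2),"mean",P.mean(0),"pca",round(np.degrees(np.arctan2(V[1,1],V[0,1])),2), "ext",4*np.sqrt(0.75*w/len(u))/2*2000/2)
    return P
def box(x0,x1,y0,y1):
    m=np.zeros((480,640),bool); m[y0:y1,x0:x1]=1; return m
mn=t.min(2); 
region(box(405,490,170,275)&(mn>235),.185,"roof")
region(box(380,415,195,225)&(mn>195),.150,"copper top")
region(box(398,433,245,270)&(mn>195),.150,"steel top")
yel=(t[...,2]>150)&(t[...,0]<90)&(t[...,1]>120)
region(box(210,280,155,180)&yel,.081,"jaw far+"); 
n,l,st,cen=cv2.connectedComponentsWithStats((box(210,280,155,195)&yel).astype(np.uint8)); print(st)
def pts(crop,z):
    sc,ox,oy,L=crop
    return np.array([onz("top",(ox+(x+.5)/sc-.5,oy+(y+.5)/sc-.5),z)[:2] for x,y in L])
for nm,p in [("roof",pts((4,375,170,[(137,100),(310,27),(432,297),(258,377)]),.185)),
  ("rim",pts((5.6,210,155,[(85,372),(458,358),(465,480),(88,495)]),.07))]:
    print(nm,p.mean(0),[np.linalg.norm(p[i]-p[i-1]) for i in range(4)],[np.degrees(np.arctan2(*(p[i]-p[i-1])[::-1])) for i in range(4)])
    print(p)
for k in range(3):
  for n in("side","top"):
    grab_frame(n)
    for q,z in(("stand_floor",.05),("cell_floor",.01),("rack_mouth",.09),("copper_plate",.09),("parking_stand",0),("cell",0)):
      for r in mark_of(n,q)[:2]: print(n,q,onz(n,r["uv"],z),round(r["confidence"],2))
E
```

```text
Traceback (most recent call last):
  File "h.py", line 16, in onz
    o,v=ray(n,uv); return o+v*(z-o[2])/v[2]
        ~~~^^^^^^
  File "h.py", line 8, in ray
    c,f,R,t=cal(n); d=(np.array(uv,float)-[c["cx"],c["cy"]])/f
            ~~~^^^
  File "h.py", line 4, in cal
    c=get_calibration(n); f=240/np.tan(np.radians(c["vertical_fov"])/2)
ValueError: time passes only in moves, steps and waits
```

```bash
sed -i 's/^def cal/import functools\n@functools.lru_cache\ndef cal/' h.py; cat > fit.py <<'E'
from h import *
np.set_printoptions(precision=4,suppress=True)
t=cv2.imread("pics/top0.png").astype(int)
def region(mask,z,name):
    n,l,st,_=cv2.connectedComponentsWithStats(mask.astype(np.uint8)); k=1+np.argmax(st[1:,4])
    v,u=np.nonzero(l==k)
    P=np.array([onz("top",(a,b),z)[:2] for a,b in zip(u,v)])
    c,s,a=cv2.minAreaRect((P*1000).astype(np.float32)); d=P-P.mean(0); w,V=np.linalg.eigh(d.T@d)
    print(name,len(u),"rect",np.array(c)/1000,np.array(s),round(a,2),"mean",P.mean(0),"pca",round(np.degrees(np.arctan2(V[1,1],V[0,1])),2), "ext",1000*np.sqrt(12*w/len(u)))
    return P
def box(x0,x1,y0,y1):
    m=np.zeros((480,640),bool); m[y0:y1,x0:x1]=1; return m
mn=t.min(2)
region(box(405,490,170,275)&(mn>235),.185,"roof")
region(box(380,415,195,225)&(mn>195),.150,"copper top")
region(box(398,433,245,270)&(mn>195),.150,"steel top")
yel=(t[...,2]>150)&(t[...,0]<90)&(t[...,1]>120)
n,l,st,cen=cv2.connectedComponentsWithStats((box(210,280,155,195)&yel).astype(np.uint8)); print(st)
for i in range(1,n):
    if st[i,4]>30: region(l==i,.081,"jaw")
def pts(crop,z):
    sc,ox,oy,L=crop
    return np.array([onz("top",(ox+(x+.5)/sc-.5,oy+(y+.5)/sc-.5),z)[:2] for x,y in L])
for nm,p in [("roof",pts((4,375,170,[(137,100),(310,27),(432,297),(258,377)]),.185)),
  ("rim",pts((5.6,210,155,[(85,372),(458,358),(465,480),(88,495)]),.07))]:
    print(nm,p.mean(0),[np.linalg.norm(p[i]-p[i-1]) for i in range(4)],[np.degrees(np.arctan2(*(p[i]-p[i-1])[::-1])) for i in range(4)])
    print(p)
for k in range(2):
  for n in("side","top"):
    grab_frame(n)
    for q,z in(("stand_floor",.05),("cell_floor",.01),("rack_mouth",.09),("copper_plate",.09),("parking_stand",0),("cell",0)):
      for r in mark_of(n,q)[:2]: print(n,q,onz(n,r["uv"],z)[:2],round(r["confidence"],2))
E
python3 fit.py
```

```text
roof 3360 rect [ 0.5437 -0.4087] [122.9396  77.8588] 22.93 mean [ 0.5433 -0.4086] pca -157.09 ext [ 77.6194 122.9954]
copper top 92 rect [ 0.5629 -0.3384] [ 7.4204 36.8112] 22.7 mean [ 0.5629 -0.3382] pca 112.82 ext [ 7.4165 36.9675]
steel top 102 rect [ 0.4785 -0.368 ] [ 8.2751 37.869 ] 22.75 mean [ 0.4783 -0.3683] pca 113.16 ext [ 7.8385 37.9964]
[[     0      0    640    480 306682]
 [   218    164     49     13    331]
 [   219    176     49     10    187]]
jaw 331 rect [ 0.6496 -0.0544] [14.5258 90.1412] 8.11 mean [ 0.6504 -0.0538] pca 98.25 ext [13.0519 89.5689]
jaw 187 rect [ 0.6298 -0.0569] [ 9.0146 90.0403] 6.44 mean [ 0.6297 -0.0562] pca 97.82 ext [ 7.4124 91.8269]
roof [ 0.544  -0.4088] [np.float64(0.1252538775351265), np.float64(0.08050167113095871), np.float64(0.12394276210780729), np.float64(0.0812465270716462)] [np.float64(22.696849267869293), np.float64(-66.96887180655018), np.float64(-156.96723070725102), np.float64(113.95427521021338)]
[[ 0.5856 -0.3475]
 [ 0.6171 -0.4216]
 [ 0.5031 -0.4701]
 [ 0.4701 -0.3958]]
rim [ 0.5383 -0.0857] [np.float64(0.04087844671230122),
[... 491 characters left out ...]
0.3901] 0.62
side cell [ 0.5379 -0.0879] 0.93
top stand_floor [ 0.6468 -0.0555] 0.92
top stand_floor [ 0.4506 -0.1561] 0.67
top cell_floor [ 0.5356 -0.0901] 0.73
top rack_mouth [ 0.5214 -0.3721] 0.6
top copper_plate [ 0.5791 -0.373 ] 0.63
top parking_stand [ 0.6398 -0.0527] 0.8
top cell [ 0.5357 -0.0832] 0.77
side stand_floor [ 0.6502 -0.0603] 0.96
side rack_mouth [ 0.5236 -0.3809] 0.66
side copper_plate [ 0.5815 -0.3822] 0.68
side cell [ 0.5442 -0.0952] 0.78
top stand_floor [ 0.64   -0.0576] 0.74
top cell_floor [ 0.5329 -0.0948] 0.77
top rack_mouth [ 0.5205 -0.373 ] 0.94
top copper_plate [ 0.5767 -0.3731] 0.69
top parking_stand [ 0.6462 -0.0573] 0.63
top parking_stand [ 0.607  -0.4034] 0.58
```

```bash
cat > ov.py <<'E'
from h import *
np.set_printoptions(precision=4,suppress=True)
cp=lambda x,y:(210+(x+.5)/5.6-.5,155+(y+.5)/5.6-.5)
print("bolts",[onz("top",cp(x,y),.01)[:2] for x,y in((95,220),(325,80),(333,187))])
print("foot",[onz("top",cp(x,y),.005)[:2] for x,y in((82,238),(352,200),(337,65))], onz("top",cp(210,150),.01))
print("cellfoot",[onz("top",cp(x,y),.003)[:2] for x,y in((97,533),(487,515),(485,365))])
def rect(c,yaw,lx,ly,z):
    a=np.radians(yaw); ex=np.array([np.cos(a),np.sin(a)]); ey=np.array([-ex[1],ex[0]])
    return [np.r_[np.array(c)+sx*lx/2*ex+sy*ly/2*ey,z] for sx,sy in((1,1),(1,-1),(-1,-1),(-1,1))]
S=((.6415,-.0555),98); C=((.5383,-.0857),92.3); K=((.5437,-.4087),113)
e=np.array([np.cos(np.radians(113)),np.sin(np.radians(113))]); pe=np.array([-e[1],e[0]])*-1
pc=np.array(K[0])+.045*pe+(.0765-.055)*e
L=[rect(*S,100,52,.0),rect(*S,90,11,.05),rect(*S,90,31,.081),rect(*C,136,52,0),rect(*C,124,41,.07),rect(*C,110,8,.07),rect(*K,80,125,.185),rect(pc,113,110,8,.15),rect(pc,113,110,8,.09)]
col=[(255,0,255),(0,255,0),(255,255,0),(255,0,255),(0,0,255),(0,255,0),(0,0,255),(0,255,0),(255,255,0)]
def draw(n,x0,y0,w,h,s):
    im=cv2.resize(cv2.imread(f"pics/{n}0.png")[y0:y0+h,x0:x0+w],None,fx=s,fy=s,interpolation=2)
    for r,c in zip(L,col):
        p=np.array([(proj(n,q)-[x0,y0]+.5)*s-.5 for q in r]); cv2.polylines(im,[np.round(p*16).astype(np.int32)],True,c,1,cv2.LINE_AA,4)
    return im
a=draw("top",210,155,95,80+20,4); b=draw("side",220,255,110,100,4)[:,:400]
c=draw("top",380,170,105,50,4)[:, :400]; d=draw("side",310,145,100,50,4)
cv2.imwrite("pics/ov%s.png"%__import__("sys").argv[1],np.vstack([np.hstack([a,b]),np.hstack([c,d])[:,:780]])[:600])
E
python3 ov.py 1
```

```text
bolts [array([ 0.618 , -0.0153]), array([ 0.6679, -0.0956]), array([ 0.6296, -0.099 ])]
foot [array([ 0.6124, -0.01  ]), array([ 0.6259, -0.1053]), array([ 0.6745, -0.0993])] [ 0.6429 -0.0554  0.01  ]
cellfoot [array([ 0.5084, -0.0172]), array([ 0.515 , -0.1534]), array([ 0.5676, -0.1524])]ov.py:18: RuntimeWarning: invalid value encountered in cast
  p=np.array([(proj(n,q)-[x0,y0]+.5)*s-.5 for q in r]); cv2.polylines(im,[np.round(p*16).astype(np.int32)],True,c,1,cv2.LINE_AA,4)
```

View pics/ov1.png

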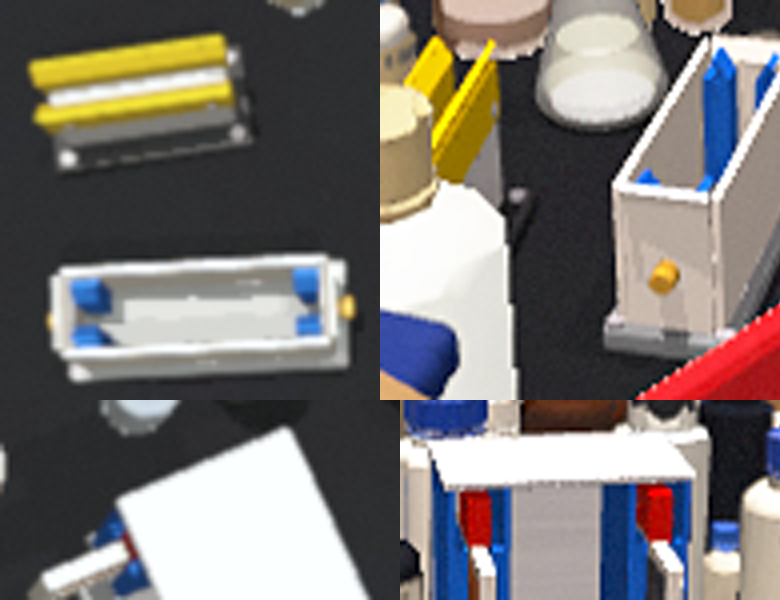

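The overlay lines are missing because the projection returned NaN, so I'll debug that. The crop itself is clear: two yellow jaws with the groove between them, and the blue guides in the cell.

```bash
python3 - <<'E'
from h import *
c,f,R,t=cal("top"); P=np.array([.64,-.05,.05]); print(R,t,R@P,R@P+t,proj("top",P))
a=np.radians(98); print(a, np.r_[np.array((.64,-.05))+1*100/2*np.array([np.cos(a),1]),.1])
E
```

```text
[[ 4.35073355e-04 -9.99993773e-01  3.50217093e-03]
 [-9.92329680e-01 -8.64667970e-04 -1.23616577e-01]
 [ 1.23618835e-01 -3.42152588e-03 -9.92323877e-01]] [-0.20620934  0.55196988  1.10269944] [ 0.05045324 -0.64122859  0.02967094] [-0.15575609 -0.08925871  1.13237037] [241.6479927  178.73151494]
1.710422666954443 [-6.31865505 49.95        0.1       ]
```

Plain unit slip: the sizes were in mm. The foot and bolts give stand (0.643,-0.055) and cell foot (0.538,-0.085).

```bash
sed -i 's/    a=np.radians(yaw); ex/    lx,ly=lx\/1e3,ly\/1e3; a=np.radians(yaw); ex/; s/S=((.6415,-.0555),98); C=((.5383,-.0857),92.3)/S=((.643,-.0552),98); C=((.5382,-.0853),92.5)/' ov.py; python3 ov.py 2
```

```text
bolts [array([ 0.618 , -0.0153]), array([ 0.6679, -0.0956]), array([ 0.6296, -0.099 ])]
foot [array([ 0.6124, -0.01  ]), array([ 0.6259, -0.1053]), array([ 0.6745, -0.0993])] [ 0.6429 -0.0554  0.01  ]
cellfoot [array([ 0.5084, -0.0172]), array([ 0.515 , -0.1534]), array([ 0.5676, -0.1524])]
```

View pics/ov2.png

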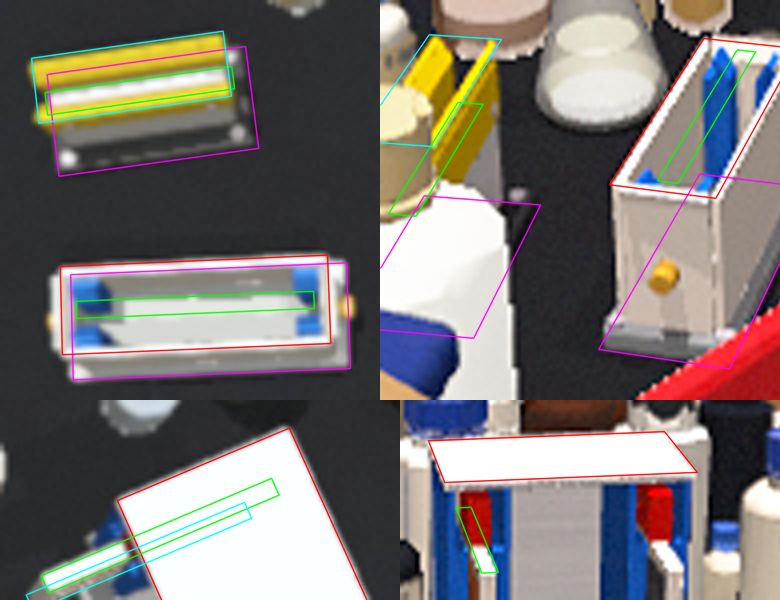

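The overlay matches the roof, plate, cell rim and stand lips in both views to within about 1–2 mm, with the stand needing about −0.5/+1 mm. Now I'll grasp the end.

```bash
cat >> h.py <<'E'
np.set_printoptions(precision=4,suppress=True)
def dirn(a): return np.array([np.cos(np.radians(a)),np.sin(np.radians(a))])
def P(xy,z): return [float(xy[0]),float(xy[1]),float(z)]
def st(m=""): print(m,"t",round(robot.get_time(),2),"tcp",np.array(robot.get_tool_pos()),"F",np.array(robot.get_ft_force()),"w",round(robot.get_gripper_width(),4),"gf",round(robot.get_gripper_force(),1))
RACK=np.array([.5437,-.4087]); RA=113.; STAND=np.array([.6425,-.0545]); SA=98.; CELL=np.array([.5382,-.0853]); CA=92.5
HZ=robot.hold_point_z
E
python3 - <<'E'
from h import *
e=dirn(RA); pe=dirn(RA-90); g=RACK+.0453*pe+.0645*e
print(HZ,robot.get_tcp_rot())
for y in(RA,RA-180): print(y,[robot.ik(P(p,z),[180,0,a+y-RA]) for p,z,a in((g,.2,RA),(g,.121,RA),(STAND,.12,SA),(CELL,.08,CA))])
E
```

```text
0.0187 [179.9962  -0.0004  23.2501]
113.0 [array([-42.108 ,  14.7711,  12.0943,  87.3231,   0.    ,  24.892 ]), array([-42.108 ,  15.2585,   4.4524,  79.1938,   0.    ,  24.892 ]), array([-16.4434,  14.1979,   3.1219,  78.924 ,   0.    ,  65.5566]), array([-22.7647,  -1.999 , -18.3374,  73.6616,   0.    ,  64.7353])]
-67.0 [array([ -42.108 ,   14.7711,   12.0943,   87.3231,    0.    , -155.108 ]), array([ -42.108 ,   15.2585,    4.4524,   79.1938,    0.    , -155.108 ]), array([ -16.4434,   14.1979,    3.1219,   78.924 ,    0.    , -114.4434]), array([ -22.7647,   -1.999 ,  -18.3374,   73.6616,    0.    , -115.2647])]
```

```bash
python3 - <<'E'
from h import *
e=dirn(RA); pe=dirn(RA-90); g=RACK+.0453*pe+.0645*e; o=[180,0,RA]
fingers.set_gripper(.045)
robot.move_pose(P(g,.25),o); st("above")
print(robot.line_to(P(g,.121),vel=.08,guard=15)); st("down")
fingers.set_gripper(0.0); robot.pause(.2); st("grip")
f=np.array(robot.get_ft_force())[:2]; print("along",f@e,"across",f@pe)
E
```

```text
above t 4.53 tcp [ 0.5596 -0.3324  0.2499] F [ 0.479  -0.1145  0.2952] w 0.045 gf 0.0
False
down t 6.29 tcp [ 0.5604 -0.3318  0.1216] F [-0.2892 -0.2767 -0.3001] w 0.0452 gf 0.0
grip t 6.92 tcp [ 0.5603 -0.3317  0.1213] F [-1.1815 -0.2078  1.9417] w 0.007 gf 58.9
along 0.270396458503767 across -1.1687300657938844
```

```bash
python3 - <<'E'
from h import *
e=dirn(RA); pe=dirn(RA-90); p0=np.array(robot.get_tool_pos())
p1=p0+np.r_[.09*e,.001]
print(robot.line_to(p1.tolist(),vel=.06,guard=15)); st("pulled")
robot.pause(.3)
p2=np.array(robot.get_tool_pos()); p2[2]=.121+.075
print(robot.line_to(p2.tolist(),vel=.1)); st("lift")
for n in("side","top"): cv2.imwrite(f"pics/{n}1.png",grab_frame(n))
t=cv2.imread("pics/top1.png"); s=cv2.imread("pics/side1.png")
cv2.imwrite("pics/p1.png",np.hstack([cv2.resize(t[150:300,290:440],(400,400)),cv2.resize(s[100:250,250:400],(400,400))]))
E
```

```text
False
pulled t 8.57 tcp [ 0.5252 -0.2491  0.1222] F [ 0.5071 -0.3448 -1.3868] w 0.007 gf 58.4
False
lift t 9.75 tcp [ 0.5249 -0.2488  0.1953] F [-0.2306 -0.0766 -1.2107] w 0.0073 gf 58.4
```

View pics/p1.png

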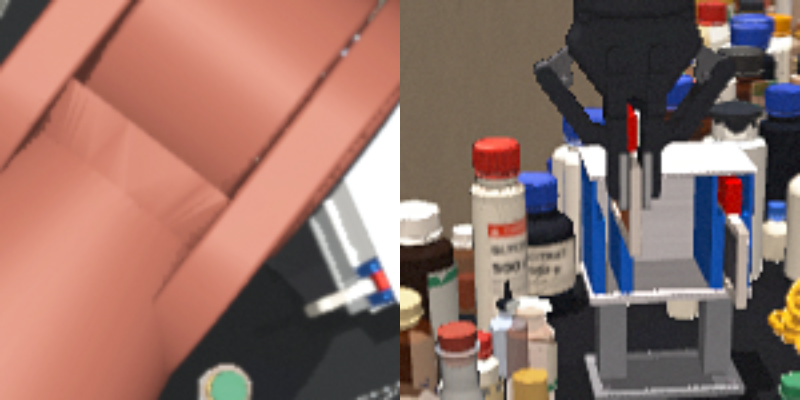

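The plate is out, held upright by its end (side crop about (635,190)), and the steel plate is still in its channel. Next I'll carry it to the stand.

```bash
python3 - <<'E'
from h import *
e=dirn(SA); pe=dirn(SA-90); g=STAND+.058*e; o=[180,0,SA]
print(robot.line_to(P(g,.196),vel=.15,rotation=o)); st("over")
print(robot.line_to(P(g,.122),vel=.1)); robot.pause(.3); st("above lips")
print(robot.line_to(P(g,.082),vel=.03,guard=6)); st("in")
f=np.array(robot.get_ft_force()); print("along",f[:2]@e,"across",f[:2]@pe,"torque",np.array(robot.get_torque()))
for n in("side","top"): cv2.imwrite(f"pics/{n}2.png",grab_frame(n))
E
```

```text
False
over t 11.83 tcp [0.6343 0.0024 0.196 ] F [-0.4324 -0.48   -0.8672] w 0.0071 gf 58.4
False
above lips t 13.03 tcp [0.6347 0.0029 0.1225] F [ 0.2479 -0.1999 -1.5023] w 0.0069 gf 58.4
False
in t 14.51 tcp [0.6346 0.0029 0.0823] F [ 0.5895  0.8343 -1.3556] w 0.0069 gf 58.4
along 0.7441023273030402 across 0.699886835028625 torque [0.0215 0.0481 0.0192]
```

```bash
python3 - <<'E'
from h import *
e=dirn(SA); pe=dirn(SA-90); g=STAND+.058*e
print(robot.line_to(P(g,.0795),vel=.015,guard=4)); st("floor")
f=np.array(robot.get_ft_force()); print("along",f[:2]@e,"across",f[:2]@pe)
fingers.set_gripper(.035); robot.pause(.5); st("open")
print(robot.line_to(P(g,.17),vel=.1,guard=15)); st("up")
# get arm aside for a look
robot.move_pose(P(STAND+[-.12,-.14],.22),[180,0,SA])
for n in("side","top"): cv2.imwrite(f"pics/{n}3.png",grab_frame(n))
for n in("side","top"):
    for q,z in(("copper_plate",.05),("copper_lug",.123)):
        for r in mark_of(n,q)[:2]: print(n,q,onz(n,r["uv"],z),round(r["confidence"],2),np.round(r["uv"]))
t=cv2.imread("pics/top3.png"); s=cv2.imread("pics/side3.png")
cv2.imwrite("pics/p3.png",np.hstack([cv2.resize(t[150:250,200:300],(400,400),interpolation=2),cv2.resize(s[220:320,200:300],(400,400),interpolation=2)]))
st()
E
```

```text
True
floor t 14.82 tcp [0.6348 0.003  0.0812] F [-1.1394  0.0013  5.5252] w 0.0074 gf 59.4
along 0.15985423790744863 across -1.128138411575048
open t 15.7 tcp [0.6342 0.0032 0.0801] F [ 0.1743 -0.1661 -0.1844] w 0.0346 gf 0.0
False
up t 16.75 tcp [0.634  0.003  0.1691] F [ 0.0697  0.183  -0.4821] w 0.0349 gf 0.0
side copper_lug [ 0.6418 -0.0337  0.123 ] 0.71 [225. 258.]
top copper_plate [ 0.6426 -0.042   0.05  ] 0.45 [238. 177.]
top copper_lug [ 0.6468 -0.0424  0.123 ] 0.7 [232. 167.]
 t 17.98 tcp [ 0.5229 -0.1937  0.2197] F [-0.8931  0.0472 -0.2078] w 0.0348 gf 0.0
```

View pics/p3.png

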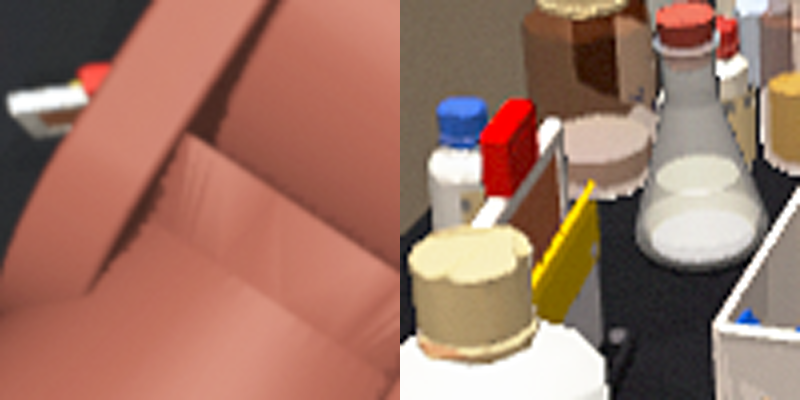

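The plate stands upright in the groove (side crop, lug at (508,150)), but the arm hides it from above. I'll move the arm clear and measure both ends and the lug.

```bash
python3 - <<'E'
from h import *
q=list(robot.get_q()); q[0]=-65; robot.goto_joints(q)
grab_frame("side"); im=grab_frame("top"); cv2.imwrite("pics/top4.png",im); st()
r=mark_of("top","copper_lug"); print([(onz("top",x["uv"],.123),x["confidence"]) for x in r[:1]])
c=cut_out("top","copper_lug")
e=dirn(SA); pe=dirn(SA-90); t=im.astype(int)
def rep(m,z,nm):
    v,u=np.nonzero(m); 
    if len(u)<5: print(nm,"none");return
    Q=np.array([onz("top",a,z)[:2] for a in zip(u,v)])-STAND; a=Q@e; b=Q@pe
    print(nm,len(u),"along",np.percentile(a,[0,3,97,100]),"across",np.percentile(b,[0,3,97,100]),"u",u.min(),u.max(),v.min(),v.max())
B=np.zeros((480,640),bool); B[145:195,200:280]=1
rep(B&(t[...,2]>150)&(t[...,1]<70)&(t[...,0]<70),.136,"lug red")
rep(B&(t.min(2)>170),.110,"white")
cv2.imwrite("pics/p4.png",cv2.resize(im[140:260,200:320],(600,600),interpolation=2))
E
```

```text
t 19.23 tcp [ 0.3477 -0.4359  0.2198] F [ 0.2106 -0.2303 -0.2414] w 0.0351 gf 0.0
[(array([ 0.6408, -0.0378,  0.123 ]), 0.89)]
lug red 59 along [-0.0033 -0.0027  0.0274  0.0312] across [-0.0088 -0.0086  0.0068  0.007 ] u 220 240 164 174
white 222 along [-0.0762 -0.0738  0.0671  0.0693] across [-0.0394 -0.0173  0.0362  0.0385] u 202 279 145 194
```

View pics/p4.png

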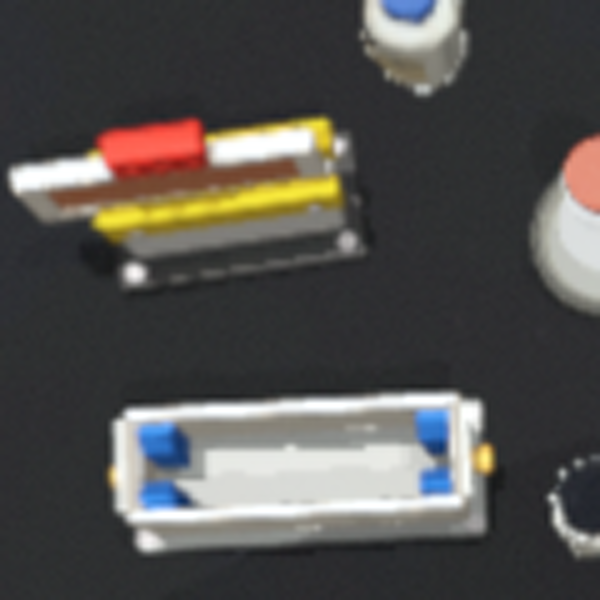

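```bash
python3 - <<'E'
from h import *
e=dirn(SA); pe=dirn(SA-90)
for nm,x,y,z in(("L",13,181,.11),("R",314,143,.11),("lugL",99,138,.136),("lugR",201,121,.136),("lugRlow",205,137,.136)):
    p=onz("top",(200+(x+.5)/5-.5,140+(y+.5)/5-.5),z)[:2]; d=p-STAND; print(nm,p,"al",d@e,"ac",d@pe)
# subpixel ends: brightness profile along plate axis at z=.11
im=cv2.imread("pics/top4.png").min(2).astype(np.float32)
for ac in(-.001,.001):
  for lo,hi in((-.055,-.025),(.055,.085)):
    a=np.arange(lo,hi,.0005); uv=np.array([proj("top",np.r_[STAND+s*e+ac*pe,.11]) for s in a],np.float32)
    v=cv2.remap(im,uv[:,:1],uv[:,1:],1).ravel(); g=np.gradient(v); print(ac,[(round(a[i],4),int(v[i])) for i in range(0,60,4)])
E
```

```text
L [0.6333 0.0138] al 0.0688712679929886 ac 0.0004287077519248769
R [ 0.647  -0.0954] al -0.0410844641128838 ac -0.0012669269229847492
lugL [ 0.6432 -0.0218] al 0.032294160028246095 ac 0.005260741228354494
lugR [ 0.6492 -0.0579] al -0.0042824321996641134 ac 0.0061613627433389695
lugRlow [ 0.6434 -0.0594] al -0.005010786134355747 ac 0.00022510629069760226
-0.001 [(np.float64(-0.055), 60), (np.float64(-0.053), 102), (np.float64(-0.051), 143), (np.float64(-0.049), 146), (np.float64(-0.047), 81), (np.float64(-0.045), 48), (np.float64(-0.043), 73), (np.float64(-0.041), 159), (np.float64(-0.039), 231), (np.float64(-0.037), 250), (np.float64(-0.035), 251), (np.float64(-0.033), 251), (np.float64(-0.031), 251), (np.float64(-0.029), 251), (np.float64(-0.027), 248)]
-0.001 [(np.float64(0.055), 242), (np.float64(0.057), 245), (np.float64(0.059), 246), (np.float64(0.061), 250), (np.float64(0.063), 248), (np.float64(0.065), 246), (np.float64(0.067), 241), (np.float64(0.069), 180), (np.float64(0.071), 80), (np.float64(0.073), 44), (np.float64(0.075), 47), (np.float64(0.077), 46), (np.float64(0.079), 45), (np.float64(0.081), 47), (np.float64(0.083), 46)]
0.001 [(np.float64(-0.055), 55), (np.float64(-0.053), 77), (np.float64(-0.051), 87), (np.float64(-0.049), 84), (np.float64(-0.047), 60), (np.float64(-0.045), 47), (np.float64(-0.043), 72), (np.float64(-0.041), 170), (np.float64(-0.039), 245), (np.float64(-0.037), 253), (np.float64(-0.035), 253), (np.float64(-0.033), 253), (np.float64(-0.031), 254), (np.float64(-0.029), 253), (np.float64(-0.027), 253)]
0.001 [(np.float64(0.055), 251), (np.float64(0.057), 252), (np.float64(0.059), 252), (np.float64(0.061), 253), (np.float64(0.063), 253), (np.float64(0.065), 252), (np.float64(0.067), 247), (np.float64(0.069), 196), (np.float64(0.071), 84), (np.float64(0.073), 45), (np.float64(0.075), 46), (np.float64(0.077), 46), (np.float64(0.079), 45), (np.float64(0.081), 46), (np.float64(0.083), 47)]
```

```bash
python3 - <<'E'
from h import *
e=dirn(CA); pe=dirn(CA-90)
im=cv2.imread("pics/top4.png"); cv2.imwrite("pics/dummy.png",im[:2,:2]); im=im.min(2).astype(np.float32)
def prof(z,fn,a):
    uv=np.array([proj("top",np.r_[fn(s),z]) for s in a],np.float32); return cv2.remap(im,uv[:,:1],uv[:,1:],1).ravel()
for ac in(-.012,-.008,.008,.012):
  for lo,hi in((.05,.074),(-.074,-.05)):
    a=np.arange(lo,hi,.0015); print("z.07 ac",ac,[(round(float(s)*1e3,1),int(x)) for s,x in zip(a,prof(.07,lambda s:CELL+s*e+ac*pe,a))])
for al in(-.03,0,.03):
  for lo,hi in((-.026,-.012),(.012,.026)):
    a=np.arange(lo,hi,.001); print("z.07 al",al,[(round(float(s)*1e3,1),int(x)) for s,x in zip(a,prof(.07,lambda s:CELL+s*pe+al*e,a))])
for ac in (-.023,):
  for lo,hi in((.06,.076),(-.076,-.06)):
    a=np.arange(lo,hi,.001); print("foot ac",ac,[(round(float(s)*1e3,1),int(x)) for s,x in zip(a,prof(.006,lambda s:CELL+s*e+ac*pe,a))])
E
```

```text
z.07 ac -0.012 [(50.0, 54), (51.5, 55), (53.0, 56), (54.5, 61), (56.0, 97), (57.5, 148), (59.0, 184), (60.5, 198), (62.0, 212), (63.5, 218), (65.0, 195), (66.5, 137), (68.0, 73), (69.5, 45), (71.0, 43), (72.5, 45)]
z.07 ac -0.012 [(-74.0, 27), (-72.5, 36), (-71.0, 59), (-69.5, 105), (-68.0, 129), (-66.5, 156), (-65.0, 197), (-63.5, 241), (-62.0, 227), (-60.5, 206), (-59.0, 176), (-57.5, 127), (-56.0, 75), (-54.5, 60), (-53.0, 62), (-51.5, 60)]
z.07 ac -0.008 [(50.0, 83), (51.5, 83), (53.0, 85), (54.5, 93), (56.0, 137), (57.5, 173), (59.0, 191), (60.5, 198), (62.0, 213), (63.5, 222), (65.0, 200), (66.5, 144), (68.0, 84), (69.5, 49), (71.0, 45), (72.5, 45)]
z.07 ac -0.008 [(-74.0, 43), (-72.5, 62), (-71.0, 87), (-69.5, 98), (-68.0, 95), (-66.5, 134), (-65.0, 195), (-63.5, 239), (-62.0, 225), (-60.5, 203), (-59.0, 189), (-57.5, 140), (-56.0, 87), (-54.5, 66), (-53.0, 72), (-51.5, 92)]
z.07 ac 0.008 [(50.0, 48), (51.5, 50), (53.0, 52), (54.5, 59), (56.0, 86), (57.5, 152), (59.0, 182), (60.5, 198), (62.0, 213), (63.5, 230), (65.0, 211), (66.5, 135), (68.0, 74), (69.5, 45), (71.0, 45), (72
[... 1639 characters left out ...]
9), (-16.0, 212), (-15.0, 213), (-14.0, 214), (-13.0, 214)]
z.07 al 0.03 [(12.0, 121), (13.0, 124), (14.0, 135), (15.0, 167), (16.0, 199), (17.0, 230), (18.0, 244), (19.0, 237), (20.0, 195), (21.0, 135), (22.0, 88), (23.0, 46), (24.0, 41), (25.0, 41)]
foot ac -0.023 [(60.0, 186), (61.0, 203), (62.0, 217), (63.0, 228), (64.0, 233), (65.0, 234), (66.0, 224), (67.0, 207), (68.0, 177), (69.0, 139), (70.0, 95), (71.0, 64), (72.0, 50), (73.0, 43), (74.0, 43), (75.0, 44)]
foot ac -0.023 [(-76.0, 42), (-75.0, 42), (-74.0, 42), (-73.0, 41), (-72.0, 40), (-71.0, 36), (-70.0, 34), (-69.0, 54), (-68.0, 75), (-67.0, 109), (-66.0, 137), (-65.0, 145), (-64.0, 151), (-63.0, 151), (-62.0, 149), (-61.0, 144)]
```

Plate ends along the groove are at −41.1 and +69.9 mm, so the centre is at +14.3 mm, and the lug agrees. Refined cell: angle about 93°, with small shifts. Next I'll grip the lug and lift.

```bash
cat >> h.py <<'E'
_e,_p=dirn(CA),dirn(CA-90); CELL=CELL+.0005*_e-.0007*_p; CA=93.0
E
python3 - <<'E'
from h import *
e=dirn(SA); pe=dirn(SA-90); g=STAND+.0143*e; o=[180,0,SA]
fingers.set_gripper(.045)
robot.move_pose(P(g,.23),o); st("over")
print(robot.line_to(P(g,.1123),vel=.1,guard=12)); st("down")
fingers.set_gripper(0.0); robot.pause(.2); st("grip")
f=np.array(robot.get_ft_force()); print("along",f[:2]@e,"across",f[:2]@pe)
x=np.array(robot.get_tool_pos())
print(robot.line_to(P(x[:2],.20),vel=.07)); st("lift")
c=P(CELL,.20); print(robot.line_to(c,vel=.1,rotation=[180,0,CA])); st("over cell")
for n in("side","top"): cv2.imwrite(f"pics/{n}5.png",grab_frame(n))
s=cv2.imread("pics/side5.png"); cv2.imwrite("pics/p5.png",cv2.resize(s[190:350,220:380],(600,600),interpolation=2))
E
```

```text
over t 21.38 tcp [ 0.6404 -0.0414  0.23  ] F [-0.377  -0.6794 -0.3051] w 0.045 gf 0.0
False
down t 22.7 tcp [ 0.641  -0.0405  0.1132] F [-0.4969  0.9839  0.0607] w 0.0447 gf 0.0
grip t 23.3 tcp [ 0.6409 -0.0404  0.1129] F [0.697  0.3172 4.8907] w 0.011 gf 59.5
along 0.21706309148763747 across 0.7343424549695138
False
lift t 24.7 tcp [ 0.6406 -0.0403  0.1994] F [-0.2326 -0.0614 -0.0697] w 0.0109 gf 58.8
False
over cell t 25.98 tcp [ 0.5378 -0.0847  0.2   ] F [-0.302  -0.6944 -0.3448] w 0.0112 gf 58.8
```

View pics/p5.png

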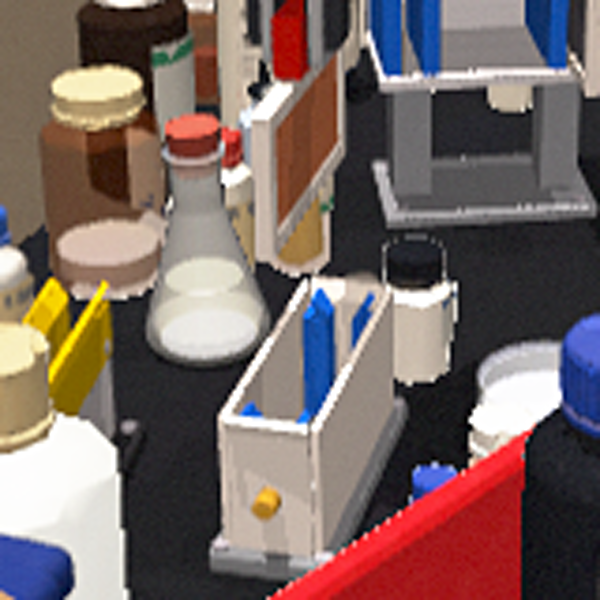

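The plate hangs upright over the cell from its lug: near-end edge in the crop from (253,122)/(273,128) down to (257,262)/(275,268). I'll compare this with prediction before lowering.

```bash
python3 - <<'E'
from h import *
x=np.array(robot.get_tool_pos()); e=dirn(CA); pe=dirn(CA-90); print("rot",robot.get_tcp_rot())
for z in(0,.06):
    for s in(.004,-.004):
        print(z,s,(proj("side",np.r_[x[:2]+.055*e+s*pe,x[2]-.0629+z])-[220,190]+.5)*3.75-.5)
j=np.array([(proj("side",np.r_[x[:2]+.055*e+d,x[2]-.0629+.06])-proj("side",np.r_[x[:2]+.055*e,x[2]-.0629+.06]))*3.75 for d in([.001,0],[0,.001])]); print("px per mm x,y",j)
E
```

```text
rot [-179.9972   -0.005    93.0256]
0 0.004 [255.2877 261.4986]
0 -0.004 [275.3983 263.5586]
0.06 0.004 [249.5913 115.3188]
0.06 -0.004 [270.3554 117.0553]
px per mm x,y [[-2.5492 -0.2684]
 [-0.9323  0.9767]]
```

```bash
python3 - <<'E'
from h import *
e=dirn(CA); pe=dirn(CA-90)
def ff(): f=np.array(robot.get_ft_force()); print("  along",round(f[:2]@e,2),"across",round(f[:2]@pe,2),"T",np.array(robot.get_torque()))
print(robot.line_to(P(CELL,.140),vel=.08)); robot.pause(.3); st("top"); ff()
for z in(.125,.11,.095,.082,.0745):
    b=robot.line_to(P(CELL,z),vel=.03,guard=6); st(f"z{z} {b}"); ff()
    if b: break
for n in("side","top"): cv2.imwrite(f"pics/{n}6.png",grab_frame(n))
E
```

```text
False
top t 27.27 tcp [ 0.5377 -0.0849  0.1404] F [-0.0129  0.586  -1.371 ] w 0.0106 gf 58.8
  along 0.59 across 0.02 T [-0.0425  0.0039 -0.0504]
z0.125 False t 27.93 tcp [ 0.5374 -0.0848  0.1249] F [ 0.5103 -0.4008 -0.6748] w 0.0106 gf 58.8
  along -0.43 across 0.49 T [ 0.0173  0.0058 -0.0421]
z0.11 False t 28.57 tcp [ 0.5375 -0.0848  0.11  ] F [-0.6114  0.6682 -0.5868] w 0.011 gf 58.8
  along 0.7 across -0.58 T [0.0174 0.0268 0.0173]
z0.095 False t 29.23 tcp [ 0.5375 -0.0848  0.095 ] F [-0.1437  0.2232 -0.774 ] w 0.0108 gf 58.8
  along 0.23 across -0.13 T [-0.0239  0.0072 -0.0029]
z0.082 False t 29.81 tcp [ 0.5374 -0.0848  0.0819] F [ 0.2832 -0.0918 -1.2733] w 0.0107 gf 58.8
  along -0.11 across 0.28 T [ 0.0215  0.0086 -0.034 ]
z0.0745 False t 30.21 tcp [ 0.5373 -0.0847  0.0742] F [-0.0399  1.026  -0.6694] w 0.0106 gf 58.8
  along 1.03 across 0.01 T [ 0.0403 -0.0185 -0.0224]
```

Sliding in freely. Now touch the floor, release, retreat and look.

```bash
python3 - <<'E'
from h import *
b=robot.line_to(P(CELL,.0712),vel=.015,guard=4); st(f"floor {b}")
fingers.set_gripper(.035); robot.pause(.3); st("open")
print(robot.line_to(P(CELL,.2),vel=.12,guard=15)); st("up")
q=list(robot.get_q()); q[0]=-65; robot.goto_joints(q); st()
for n in("side","top"): cv2.imwrite(f"pics/{n}7.png",grab_frame(n))
t=cv2.imread("pics/top7.png"); s=cv2.imread("pics/side7.png")
cv2.imwrite("pics/p7.png",np.hstack([cv2.resize(t[190:280,210:310],(400,360),interpolation=2),cv2.resize(s[245:335,270:370],(400,360),interpolation=2)]))
E
```

```text
floor True t 30.54 tcp [ 0.538  -0.085   0.0729] F [ 0.0839 -0.3007  3.8945] w 0.0109 gf 59.5
open t 31.2 tcp [ 0.5372 -0.0847  0.0719] F [-0.6637 -0.4711  0.1595] w 0.0349 gf 0.0
False
up t 32.42 tcp [ 0.5371 -0.0847  0.199 ] F [ 0.391  -0.0133  0.5668] w 0.0351 gf 0.0
 t 33.88 tcp [ 0.3413 -0.4231  0.199 ] F [-0.664   0.2077  0.0401] w 0.0345 gf 0.0
```

View pics/p7.png

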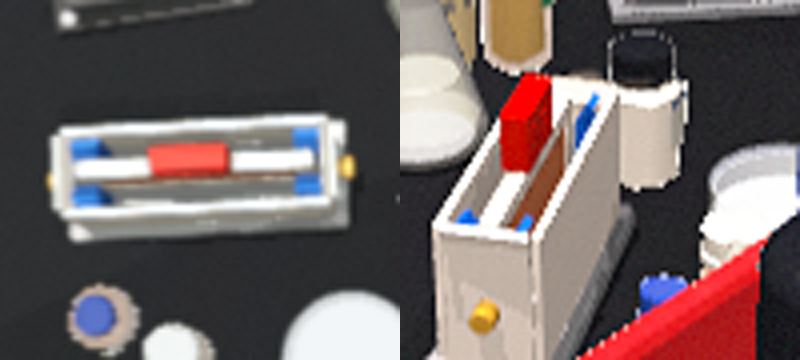

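The plate is seated between both guide pairs, level with the rim, with only the red lug (top crop (190,160)) above it. The floor contact came at exactly the expected height, so I'm handing in.

```bash
python3 -c "
from h import *
print(robot.job_done())"
```

```text
the job is handed in; nothing more can be done
None
```

The copper plate was drawn from the rack, stood and released in the parking stand, then lowered by its lug into the cell; the last pictures show it upright in both guide pairs and released, and I handed the job in at about 34 s (the hand-in returned no verdict).

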